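# Sweep the returned cup lids into the wash-up bin

### The job

Clear the coffee cart's return station: with closed fingers, sweep the three black cup lids along the steel deck and through the rectangular opening so that they all drop into the wash-up bin below. Only push the lids, never pick up or lift one. Leave the cup, the metal dosing ring, the milk pitcher and the tamper where they stand.

Things in the scene. Friction and masses are not known exactly. Their poses are not given: they have to be found in the camera images.
- station: Fixed raised steel box, 300 mm (its x) by 500 mm (y) by 80 mm high; origin at the centre of its underside, z up. Its flat top, the deck, has no rim. The opening is cut flush through the 6 mm deck at x -65 to 65, y 65 to 180 mm; the bin below has inside x -80 to 80, y 45 to 200 mm, floor 6 mm above the counter. The lids start on the deck at y -180 to -40 mm, the opening lies on its +y side.
- opening (a point): Centre of the rectangular opening (130 mm along x, 115 mm along y), level with the deck; axes as the station's. 122.5 mm in +y from the station's origin, 80 mm above it.
- lid1_center (a point): Black plastic reusable cup lid, one of three alike: a round disc 62 mm across and 14 mm tall (straight 9 mm high skirt, slightly smaller raised crown with a grey top), about 25 g, lying flat and loose on the deck, crown up. This point is its centre, 7 mm above its underside, z up.
- lid2_center (a point): Black plastic reusable cup lid, one of three alike: a round disc 62 mm across and 14 mm tall (straight 9 mm high skirt, slightly smaller raised crown with a grey top), about 25 g, lying flat and loose on the deck, crown up. This point is its centre, 7 mm above its underside, z up.
- lid3_center (a point): Black plastic reusable cup lid, one of three alike: a round disc 62 mm across and 14 mm tall (straight 9 mm high skirt, slightly smaller raised crown with a grey top), about 25 g, lying flat and loose on the deck, crown up. This point is its centre, 7 mm above its underside, z up.
- cup_center (a point): Bystander: white ceramic espresso cup, 60 mm across, 55 mm tall, standing on the deck beside the opening (on its +x or -x side); point half-way up on its axis, z up.
- ring_center (a point): Bystander: plain steel dosing ring (open tube), 60 mm across, 30 mm tall, standing on the deck on the other side of the opening from the cup; point half-way up on its axis, z up.
- pitcher_center (a point): Bystander: steel milk pitcher with a handle, 84 mm across (handle beyond that), 110 mm tall, standing on the counter to the right (-y) of the station; point half-way up on its axis, z up.
- tamper_center (a point): Bystander: dark steel tamper, 58 mm across the foot, 90 mm tall, standing on the counter to the right (-y) of the station; point half-way up on its axis, z up.

How it is judged:
By the outcome, as a careful person would: the job done as asked, in the order asked, and still so for the second after the job is handed in, with the robot touching nothing.
It also fails if it takes over 61 s, if anything falls off the work surface, if the arm or the gripper's body presses on something with over 40 N, if the wrist force passes 120 N, or if a joint passes its speed limit or range.

### The arm

A 7-joint arm with a two-finger parallel gripper is mounted at the origin on the work surface. World frame = base frame: x ahead of the robot, y to its left, z up, the work surface at z = 0. Lengths are in mm, angles in rad, forces in N, time in s.
With the tool pointing down it reaches from about 425 to 875 mm from the base axis. Payload 9.9 kg.
Tool frame: the origin (TCP) lies midway between the tips of the shut fingers; the grasp point (between the pads) lies 19 mm behind it; z points along the fingers, y is the line along which they close (so a half turn about z gives the same grasp; the last joint's range is limited). The gripper opens to 85 mm and grips with 20 to 120 N. Pads are 22 mm wide; open, the fingers measure 114 mm over their backs; the gripper's body (76 mm by 85 mm) begins 54 mm behind the grasp point. The pads swing forward as they close: fully open they stand 13 mm farther back than shut.
Start: joints at [-1.32, 0.576, 0.025, 1.437, -0.015, 1.129, -0.057], TCP at [221.784, 637.527, 231.289] pointing down, gripper open.
Joint ranges: [-2.76, 2.76], [-0.34, 2.15], [-1.52, 1.57], [0.19, 2.46], [-1.09, 4.23], [0.17, 1.99], [-2.82, 2.82]. Speed limits (rad/s): [2.22, 2.22, 3.01, 3.01, 3.14, 3.14, 3.14].

### API

Orientations are given as a unit quaternion [w, x, y, z].
In Python, from workcell import ctrl gives the robot as it stands. The module is installed in compiled form; this text tells all that it offers.
- The arm moves only by the shell command python3 -m jog 'ROWS' [FORCE]. ROWS is JSON, a list of rows, each a list of 7 numbers: the shift along the tool's x, y, z in m, then the turn, a rotation vector about the tool's x, y, z in rad, then the opening, from 0 (shut) to 1 (fully open). A call has 1 to 20 rows; each row shifts and turns the commanded pose from where the row before left it, along the tool's axes as they then stand; what a row does not reach is not made up. A row lasts 1/8 s, in which the tool goes at most 62.5 mm and 10.7 degrees, less where a joint would pass 70% of its speed; a pose out of reach is approached as far as the arm can. A call with a gripper value outside its range is refused whole. The fingers move at their own pace and stop on an object; FORCE is the grip in N (left out, the last holds). Time passes only in rows, so rows that do not move let the fingers close. It gives the time, the measured TCP pose, the force, the opening and the grip force at its end, in the units of the state.
- ctrl.get_obs(): the state, without advancing time (a new reading comes with each control period).
- ctrl.snapshot(name): name is "scene" or "top" or "wrist"; returns a dict with "img" (480x640x3 uint8, red, green, blue), "fx", "fy", "cx", "cy" (pixels), "xyz" and "rotation" of the camera in the world; the wrist camera has in their place "T_tool_cam" (4x4, takes a point from camera to tool coordinates, whose origin is the TCP and whose axes are the flange's). Camera axes: x right, y down, z forward; pixel columns grow to the right and rows downward; lengths in mm; the calibration is good to about 2 mm. A picture is of the moment at which its call begins: read the wrist's pose just before it. There is no depth.
- ctrl.job_done(): hands the job in; it is judged then, once.
The state is a dict: "t": time; "joints": joint angles; "qd": joint speeds; "tau": joint torques, N m; "eef_pos": TCP position; "ee_rot": TCP orientation; "ft_force": force on the tool from outside, world axes, zero at the start; "torque": the same for the moment, N m; "grip_width": finger opening in mm; "grasp_force": force on a finger pad.
Only numpy, scipy, OpenCV 4.12 (cv2) and the standard library are available. Lean on these libraries where they do the work, as an engineer would, in place of code of your own. Each camera call takes 0.05 s, during which the arm holds its last target. There are 200 camera calls.

## Working session

There is one attempt and no reset: what is moved stays moved. The work goes in short steps, Python scripts to look and compute and a shell command to move; the robot and the scene stay as the last step left them, time stands still between calls to the robot, and variables do not carry over. Pictures are saved under pics/ and viewed, at most 10 in all, crops included, and the job is handed in when it is done.

```bash
mkdir -p pics; cat > h.py <<'E'
import numpy as np,cv2
from workcell import ctrl
def snap(n,f):
    s=ctrl.snapshot(n); cv2.imwrite('pics/'+f,s['img'][:,:,::-1]); np.save('pics/'+f+'.npy',s,allow_pickle=True); return s
def load(f): return np.load('pics/'+f+'.npy',allow_pickle=True).item()
def onplane(s,uv,z):
    uv=np.atleast_2d(np.asarray(uv,float)); R=np.array(s['rotation']);c=np.array(s['xyz'])
    d=np.c_[(uv[:,0]-s['cx'])/s['fx'],(uv[:,1]-s['cy'])/s['fy'],np.ones(len(uv))]@R.T
    return c+d*((z-c[2])/d[:,2])[:,None]
def proj(s,p):
    p=np.atleast_2d(np.asarray(p,float)); R=np.array(s['rotation']);q=(p-np.array(s['xyz']))@R
    return np.c_[q[:,0]/q[:,2]*s['fx']+s['cx'],q[:,1]/q[:,2]*s['fy']+s['cy']]
E
python3 - <<'E'
from h import *
for n in('scene','top'):
    s=snap(n,n+'0.png'); print(n,{k:np.round(v,3).tolist() for k,v in s.items() if k!='img'})
o=ctrl.get_obs();print(o)
E
```

```text
scene {'fx': 602.716, 'fy': 602.716, 'cx': 311.319, 'cy': 245.172, 'xyz': [1269.02, 843.986, 862.556], 'rotation': [-0.158, 0.281, 0.826, -0.463]}
top {'fx': 557.079, 'fy': 557.079, 'cx': 314.89, 'cy': 246.409, 'xyz': [324.8, -143.196, 1224.138], 'rotation': [-0.056, 0.711, -0.698, 0.06]}
{'t': 0.1, 'joints': array([-1.31978675,  0.57645701,  0.02481304,  1.43783938, -0.01498787,
        1.12899119, -0.05647241]), 'qd': array([-0.00326972, -0.00174361, -0.00015181, -0.00109834, -0.00016308,
       -0.00231487, -0.00123836]), 'tau': array([ 4.79867362e-03, -7.67304611e+01,  2.25754447e+00, -2.86607856e+01,
        1.58437720e-02,  8.57960695e-03, -5.09450342e-05]), 'eef_pos': array([221.64091793, 637.13776511, 230.51665525]), 'ee_rot': array([-9.12548756e-05,  1.66577659e-01,  9.86028049e-01, -7.49912897e-04]), 'ft_force': array([ 0.68468966,  0.47086187, -0.4064376 ]), 'torque': array([ 0.01153992, -0.00607808, -0.05782379]), 'grasp_force': 0.0, 'grip_width': 85.43075080599925}
```

View pics/top0.png

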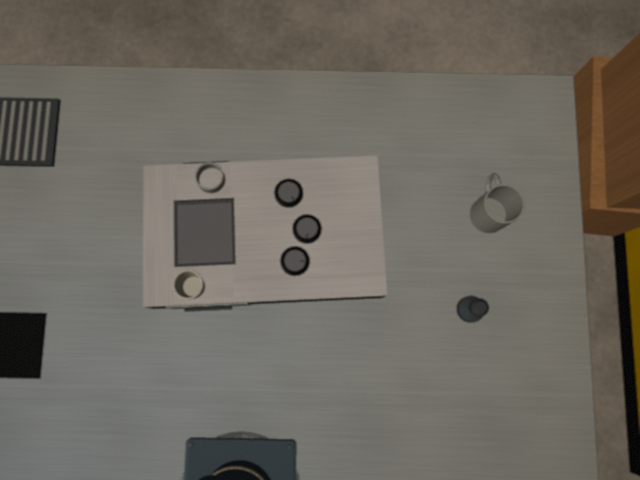

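View pics/scene0.png

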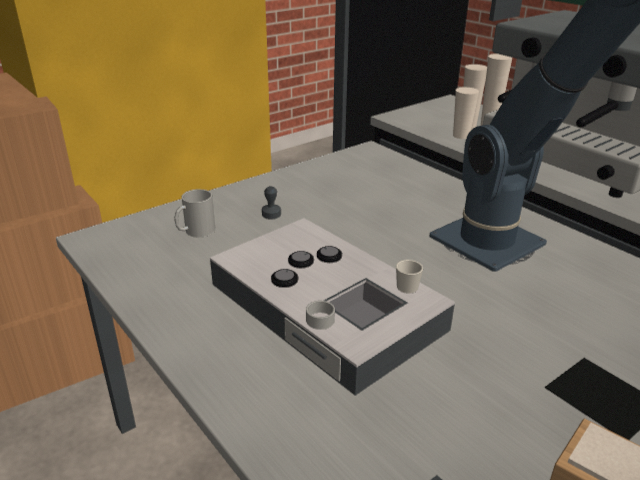

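The top view shows the station deck at about (143–385, 157–305) px, with lids at (289,192), (307,228) and (295,261) and the opening at (205,232). The ring is at (210,178), the cup at (190,285), the pitcher at (495,210) and the tamper at (472,308). The scene view shows the same layout, with lids at (285,277), (301,259) and (330,254).

```bash
cat >> h.py <<'E'
from scipy.spatial.transform import Rotation as Ro
def fix(s):
    q=s['rotation']; s['rotation']=Ro.from_quat(np.r_[q[1:],q[0]]).as_matrix() if np.size(q)==4 else q; return s
def tri(s1,a,s2,b):
    A=[];y=[]
    for s,u in((s1,a),(s2,b)):
        c=np.array(s['xyz']);d=onplane(s,u,0)[0]-c;d/=np.linalg.norm(d);P=np.eye(3)-np.outer(d,d);A.append(P);y.append(P@c)
    A=np.vstack(A);y=np.hstack(y);x=np.linalg.lstsq(A,y,rcond=None)[0];return x,np.linalg.norm(A@x-y)
def ell(s,g,thr=75,lo=40,w=22):
    # grey crown/black skirt: dark blob near g
    im=s['img'].max(2); m=np.zeros_like(im);u,v=g
    m[v-w:v+w,u-w:u+w]=(im[v-w:v+w,u-w:u+w]<thr)
    cs=cv2.findContours(m,cv2.RETR_EXTERNAL,cv2.CHAIN_APPROX_NONE)[0];c=max(cs,key=cv2.contourArea)
    return cv2.fitEllipse(cv2.convexHull(c))
E
python3 - <<'E'
from h import *
T=fix(load('top0.png'));S=fix(load('scene0.png'))
print(proj(T,[0,0,0]),T['rotation'][:,2],S['rotation'][:,2])
for a,b in(((289,192),(285,277)),((307,228),(301,259)),((295,261),(330,254))):
    ea=ell(T,a,110);eb=ell(S,b,85)
    x,r=tri(T,ea[0],S,eb[0])
    print(np.round(ea[0]+ea[1]+eb[0]+eb[1],1),'tri',x.round(1),round(r,1),'top@86',onplane(T,ea[0],86).round(1)[0],'sc',onplane(S,eb[0],86).round(1)[0])
# deck & opening
im=T['img'].max(2).astype(np.uint8)
def quad(s,m,g):
    n,l,st,c=cv2.connectedComponentsWithStats(m.astype(np.uint8));k=l[g[1],g[0]]
    cs=cv2.findContours((l==k).astype(np.uint8),cv2.RETR_EXTERNAL,cv2.CHAIN_APPROX_NONE)[0]
    return cv2.minAreaRect(max(cs,key=cv2.contourArea)),st[k]
print('vals',T['img'][200,190],T['img'][215,350],T['img'][120,300],S['img'][310,366],S['img'][250,250],T['img'][193,240])
r,st=quad(T,np.abs(im.astype(int)-im[215,205])<22,(205,215));b=cv2.boxPoints(r);print('open',b.round(1).tolist(),onplane(T,b,80).round(1)[:,:2].tolist(),st)
hs=T['img'].astype(int);dk=(hs[...,0]>=hs[...,1]+1)&(im>130)
dk=cv2.morphologyEx(dk.astype(np.uint8),cv2.MORPH_OPEN,np.ones((5,5)))
r,st=quad(T,dk,(350,215));b=cv2.boxPoints(r);print('deck',b.round(1).tolist(),onplane(T,b,80).round(1)[:,:2].tolist(),st)
E
```

```text
[[238.61960183 496.14582572]] [ 0.163145   -0.00463315 -0.98659122] [-0.52147785 -0.67508329 -0.52184615]
[288.2 192.6  29.5  29.7 284.1 277.9  17.7  27.1] tri [626.9 -89.8  82.9] 1.2 top@86 [626.7 -90.5  86. ] sc [628.9 -85.4  86. ]
[306.6 228.4  29.5  29.9 300.5 259.3  16.6  25.5] tri [ 550.5 -130.    82.9] 1.4 top@86 [ 550.7 -130.7   86. ] sc [ 552.7 -125.3   86. ]
[294.5 260.6  29.9  30.1 328.7 254.1  16.3  25.4] tri [ 482.4 -106.5   83.1] 1.0 top@86 [ 482.5 -107.1   86. ] sc [ 484.9 -102.5   86. ]
vals [76 73 69] [145 136 128] [116 113 104] [105 100  99] [180 170 164] [145 137 128]
open [[172.3000030517578, 199.10000610351562], [233.5, 197.60000610351562], [235.1999969482422, 264.79998779296875], [174.0, 266.29998779296875]] [[609.4, 153.6], [615.3, 24.9], [472.5, 15.5], [466.9, 141.6]] [ 174  198   62   69 3686]
deck [[136.6999969482422, 165.8000030517578], [380.20001220703125, 154.89999389648438], [386.5, 295.1000061035156], [143.0, 306.1000061035156]] [[680.7, 233.4], [715.3, -285.0], [415.3, -297.4], [384.1, 199.9]] [  143   156   244   150 25544]
```

```bash
python3 - <<'E'
from h import *
T=fix(load('top0.png'));hs=T['img'].astype(int);im=hs.max(2)
def poly(m,g,eps):
    l=cv2.connectedComponents(m.astype(np.uint8))[1];c=max(cv2.findContours((l==l[g[1],g[0]]).astype(np.uint8),cv2.RETR_EXTERNAL,cv2.CHAIN_APPROX_NONE)[0],key=cv2.contourArea)
    return cv2.approxPolyDP(cv2.convexHull(c),eps,True)[:,0]
# model: corner points of station frame -> rigid 2D fit (Kabsch)
o=poly(im<110,(205,215),4);print('open px',o.tolist())
dk=cv2.morphologyEx(((hs[...,0]>=hs[...,2]+9)&(im>122)).astype(np.uint8),cv2.MORPH_OPEN,np.ones((5,5)))
d=poly(dk,(350,215),5);print('deck px',d.tolist())
print(onplane(T,d,80).round(1)[:,:2].tolist());print(onplane(T,o,80).round(1)[:,:2].tolist())
cv2.imwrite('pics/crop.png',cv2.resize(T['img'][140:320,130:400,::-1],None,fx=2.9,fy=2.9,interpolation=cv2.INTER_CUBIC))
for n,u in(('cup',(190,285)),('ring',(210,178))): print(n,onplane(T,u,110).round()[0])
E
```

```text
open px [[233, 198], [235, 263], [174, 266], [174, 200]]
deck px [[377, 155], [387, 294], [143, 305], [143, 166]]
[[714.8, -278.1], [417.6, -298.4], [386.3, 200.2], [680.6, 220.1]]
[[614.3, 26.0], [476.1, 16.1], [467.6, 141.7], [607.6, 149.9]]
cup [426. 100. 110.]
ring [648.  71. 110.]
```

View pics/crop.png

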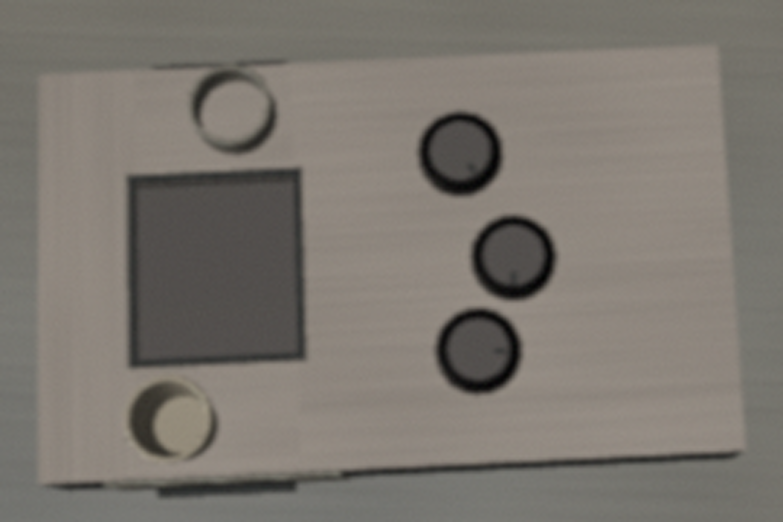

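Checks pass. The opening centre I measured, (541,83), matches the one derived from the deck corners. The deck yaw is 3.9°, the lids are about 61 mm across, and they triangulate at deck height. I'll push lid 1, then lid 3, then lid 2, each along a straight line into the opening.

```bash
cat >> h.py <<'E'
C=np.array([549.8,-39.]);A=np.radians(3.9);M=np.array([[np.cos(A),-np.sin(A)],[np.sin(A),np.cos(A)]])
def st2w(p): return C+M@np.asarray(p,float)
def w2st(p): return M.T@(np.asarray(p,float)[:2]-C)
def plan(lid,goal,gap=67):
    "lid xy world, goal station xy -> start xy world, heading, travel; then tool-axis shift and turn from here"
    l=np.array(lid,float);g=st2w(goal);d=g-l;n=np.linalg.norm(d);u=d/n;s=l-gap*u
    o=ctrl.get_obs();q=o['ee_rot'];R=Ro.from_quat(np.r_[q[1:],q[0]]).as_matrix()
    th=np.arctan2(u[1],u[0]);cur=np.arctan2(R[1,0],R[0,0])
    turn=-((th-cur+np.pi)%(2*np.pi)-np.pi)
    v=np.r_[s-o['eef_pos'][:2],0]
    t=turn; Rn=np.array([[np.cos(th),np.sin(th),0],[np.sin(th),-np.cos(th),0],[0,0,-1]])
    print('t',o['t'],'pos',o['eef_pos'].round(1),'F',o['ft_force'].round(1),'w',o['grip_width'],'tilt',np.round(R[2],3))
    print('start',s.round(1),'turn about tool z',round(turn,3),'shift now-axes mm',(R.T@v).round(1),'shift after turn',(Rn.T@v).round(1),'travel',round(n+gap-42,1))
E
python3 -c "
from h import *
plan((626.8,-90),(-20,120))"
python3 -m jog '[[-0.0374,-0.0331,0,0,0,0,0],[-0.0374,-0.0331,0,0,0,0,0],[-0.0374,-0.0331,0,0,0,0,0],[-0.0374,-0.0331,0,0,0,0,0],[-0.0374,-0.0331,0,0,0,0,0],[-0.0374,-0.0331,0,0,0,0,0],[-0.0374,-0.0331,0,0,0,0,0],[-0.0374,-0.0331,0,0,0,0,0],[-0.0374,-0.0331,0,0,0,0,0],[-0.0374,-0.0331,0,0,0,0,0],[-0.0374,-0.0331,0,0,0,0,0],[-0.0374,-0.0331,0,0,0,0,0],[-0.0374,-0.0331,0,0,0,0,0],[-0.0374,-0.0331,0,0,0,0,0],[-0.0374,-0.0331,0,0,0,0,0],[-0.0374,-0.0331,0,0,0,0,0],[-0.0374,-0.0331,0,0,0,0,0],[-0.0374,-0.0331,0,0,0,0,0]]'
python3 -m jog '[[0,0,0,0,0,0.17,0],[0,0,0,0,0,0.17,0],[0,0,0,0,0,0.17,0],[0,0,0,0,0,0.17,0],[0,0,0,0,0,0,0],[0,0,0,0,0,0,0]]'
python3 -c "
from h import *
plan((626.8,-90),(-20,120))"
```

```text
t 0.1 pos [221.6 637.1 230.5] F [ 0.7  0.5 -0.4] w 85.43075080599925 tilt [-0.    -0.002 -1.   ]
start [ 662.1 -146.9] turn about tool z 0.681 shift now-axes mm [-673.6 -595.8    0.9] shift after turn [-898.5  -39.2    0. ] travel 224.3
t: 2.35
eef_pos: [662.3, -147.7, 230.9]
ee_rot: [-0.0, 0.167, 0.986, 0.0]
ft_force: [0.1, 0.2, -0.3]
grip_width: -0.0
grasp_force: 0.0
t: 3.1
eef_pos: [661.7, -146.3, 231.0]
ee_rot: [-0.0, 0.484, 0.875, -0.0]
ft_force: [-0.1, -0.2, -0.3]
grip_width: -0.0
grasp_force: 0.0
t 3.1 pos [ 661.7 -146.3  231. ] F [-0.1 -0.2 -0.3] w -0.01035458498452724 tilt [ 0. -0. -1.]
start [ 662.1 -146.9] turn about tool z 0.004 shift now-axes mm [-0.8 -0.  -0. ] shift after turn [-0.8 -0.   0. ] travel 224.3
```

```bash
python3 -m jog '[[0,0,0.04,0,0,0,0],[0,0,0.04,0,0,0,0],[0,0,0.036,0,0,0,0],[0,0,0.02,0,0,0,0],[0,0,0.01,0,0,0,0],[0,0,0,0,0,0,0],[0,0,0,0,0,0,0]]'
python3 -c "
from h import *
s=snap('scene','s1.png');w=snap('wrist','w1.png')
c=cv2.resize(s['img'][200:380,180:470,::-1],(640,397));cv2.imwrite('pics/b1.png',np.hstack([cv2.resize(c,(400,248)),cv2.resize(w['img'][:,:,::-1],(331,248))]))"
```

```text
t: 3.98
eef_pos: [662.5, -146.6, 86.4]
ee_rot: [0.001, 0.486, 0.874, 0.0]
ft_force: [-0.5, -0.2, 0.5]
grip_width: -0.3
grasp_force: 0.0
```

View pics/b1.png

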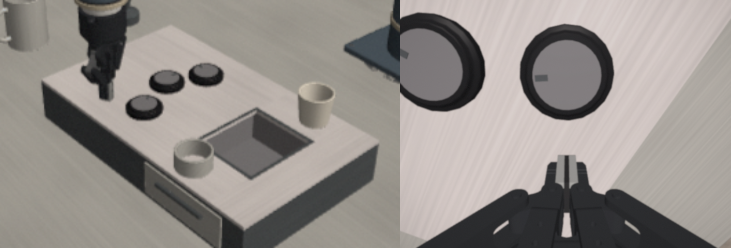

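The left half shows the shut fingers standing behind lid 1. In the wrist view on the right they line up with the lid's centre (column ~567). I'll push halfway and check.

```bash
python3 -m jog '[[0.01,0,0.0015,0,0,0,0],[0.014,0,0,0,0,0,0],[0.014,0,0,0,0,0,0],[0.014,0,0,0,0,0,0],[0.014,0,0,0,0,0,0],[0.014,0,0,0,0,0,0],[0.014,0,0,0,0,0,0],[0.014,0,0,0,0,0,0],[0.008,0,0,0,0,0,0]]'
python3 -c "
from h import *
s=snap('scene','s2.png');w=snap('wrist','w2.png')
c=cv2.resize(s['img'][200:380,180:470,::-1],(640,397));cv2.imwrite('pics/b2.png',np.hstack([cv2.resize(c,(400,248)),cv2.resize(w['img'][:,:,::-1],(331,248))]))"
```

```text
t: 5.2
eef_pos: [600.1, -46.8, 83.8]
ee_rot: [-0.0, 0.486, 0.874, 0.0]
ft_force: [0.3, 0.1, -1.0]
grip_width: -0.2
grasp_force: 0.0
```

View pics/b2.png

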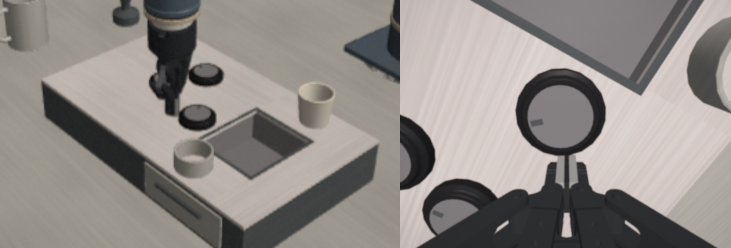

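Lid 1 is moving toward the opening but has slipped about 4 mm to the fingers' left (lid centre column 561, tip column 567). I'll back off, shift left and finish.

```bash
python3 -m jog '[[-0.006,0,0,0,0,0,0],[0,-0.0045,0,0,0,0,0],[0,0,0,0,0,0,0],[0.008,0,0,0,0,0,0],[0.013,0,0,0,0,0,0],[0.014,0,0,0,0,0,0],[0.014,0,0,0,0,0,0],[0.014,0,0,0,0,0,0],[0.014,0,0,0,0,0,0],[0.014,0,0,0,0,0,0],[0.014,0,0,0,0,0,0],[0.014,0,0,0,0,0,0],[0,0,0,0,0,0,0],[0,0,-0.02,0,0,0,0],[-0.02,0,-0.04,0,0,0,0],[-0.02,0,-0.03,0,0,0,0],[0,0,0,0,0,0,0]]'
python3 -c "
from h import *
s=snap('scene','s3.png');w=snap('wrist','w3.png')
c=cv2.resize(s['img'][200:380,180:470,::-1],(640,397));cv2.imwrite('pics/b3.png',np.hstack([cv2.resize(c,(400,248)),cv2.resize(w['img'][:,:,::-1],(331,248))]))
S=fix(s)
for g in((301,259),(329,254)):
    e=ell(S,g,85);print(e[0],onplane(S,e[0],83).round(1))
plan((482.5,-106.8),(20,120))"
```

```text
t: 7.42
eef_pos: [560.4, 9.4, 176.2]
ee_rot: [0.002, 0.487, 0.873, 0.001]
ft_force: [-0.4, 0.4, -0.5]
grip_width: 0.2
grasp_force: 0.0
(300.47369384765625, 259.28759765625) [[ 550.  -129.1   83. ]]
(330.64892578125, 245.30490112304688) [[ 452.4 -134.9   83. ]]
t 7.525 pos [558.1  11.6 173.6] F [-0.1  0.5 -0.3] w 0.11729416216489899 tilt [ 0.  0. -1.]
start [ 456.6 -168.6] turn about tool z 0.952 shift now-axes mm [ -99.6 -181.2   -0. ] shift after turn [-205.4  -24.     0. ] travel 229.8
```

View pics/b3.png

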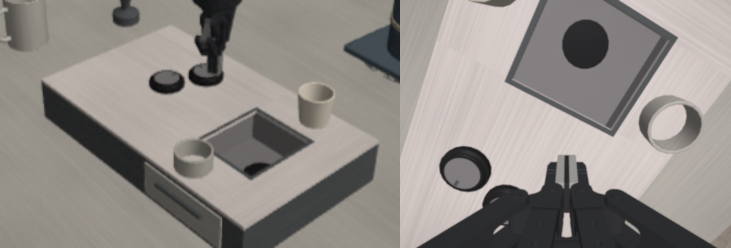

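Lid 1 is lying in the bin, and the other two haven't moved. Next is lid 3.

```bash
python3 -m jog '[[-0.02,-0.0362,0,0,0,0,0],[-0.02,-0.0362,0,0,0,0,0],[-0.02,-0.0362,0,0,0,0,0],[-0.02,-0.0362,0,0,0,0,0],[-0.02,-0.0362,0,0,0,0,0],[0,0,0,0,0,0.159,0],[0,0,0,0,0,0.159,0],[0,0,0,0,0,0.159,0],[0,0,0,0,0,0.159,0],[0,0,0,0,0,0.159,0],[0,0,0,0,0,0.157,0],[0,0,0,0,0,0,0],[0,0,0,0,0,0,0]]'
python3 -c "
from h import *
T=fix(snap('top','t4.png'))
for g in((307,228),(294,261)):
    e=ell(T,g,110);print(np.round(e[0]+e[1],1),onplane(T,e[0],83).round(1))
plan((482.5,-106.8),(20,120))"
```

```text
t: 9.15
eef_pos: [457.0, -168.2, 173.3]
ee_rot: [-0.0, 0.831, 0.556, -0.0]
ft_force: [0.2, -0.3, 0.1]
grip_width: 0.1
grasp_force: 0.0
[308.3 229.5  55.2  61.5] [[ 549.  -134.2   83. ]]Traceback (most recent call last):
  File "<string>", line 5, in <module>
    e=ell(T,g,110);print(np.round(e[0]+e[1],1),onplane(T,e[0],83).round(1))
  File "h.py", line 26, in ell
    return cv2.fitEllipse(cv2.convexHull(c))
           ~~~~~~~~~~~~~~^^^^^^^^^^^^^^^^^^^
cv2.error: OpenCV(4.12.0) /io/opencv/modules/imgproc/src/shapedescr.cpp:361: error: (-201:Incorrect size of input array) There should be at least 5 points to fit the ellipse in function 'fitEllipseNoDirect'
```

```bash
cat >> h.py <<'E'
def wr(s,o):
    q=o['ee_rot'];R=Ro.from_quat(np.r_[q[1:],q[0]]).as_matrix();X=np.array(s['T_tool_cam'])
    s['rotation']=R@X[:3,:3];s['xyz']=R@X[:3,3]+o['eef_pos'];s['R']=R;return s
def lids(s,o,z=87):
    "dark discs in wrist view -> tool-frame xy"
    m=(s['img'].max(2)<70).astype(np.uint8)
    for c in cv2.findContours(m,cv2.RETR_EXTERNAL,cv2.CHAIN_APPROX_NONE)[0]:
        if cv2.contourArea(c)>3000:
            e=cv2.fitEllipse(c);p=onplane(s,e[0],z)[0];print('blob',np.round(e[0]+e[1],0),'world',p.round(1),'tool',(s['R'].T@(p-o['eef_pos'])).round(1))
E
python3 -m jog '[[0,0,0.04,0,0,0,0],[0,0,0.03,0,0,0,0],[0,0,0.0155,0,0,0,0],[0,0,0.004,0,0,0,0],[0,0,0,0,0,0,0],[0,0,0,0,0,0,0]]'
python3 -c "
from h import *
plan((482.5,-106.8),(20,120))
for f in ('w2.png','w4.png'):
    o=ctrl.get_obs()
    s=load(f) if f=='w2.png' else snap('wrist',f)
    print(f);lids(wr(s,o),o)"
```

```text
t: 9.95
eef_pos: [457.8, -168.9, 85.1]
ee_rot: [0.001, 0.832, 0.554, 0.0]
ft_force: [0.2, 0.3, 0.1]
grip_width: 0.3
grasp_force: 0.0
t 9.95 pos [ 457.8 -168.9   85.1] F [0.2 0.3 0.1] w 0.3032897400799458 tilt [ 0.     0.001 -1.   ]
start [ 456.6 -168.6] turn about tool z 0.001 shift now-axes mm [-0.2 -1.2 -0. ] shift after turn [-0.2 -1.2  0. ] travel 229.8
w2.png
blob [ 27. 295.  73. 141.] world [ 358.7 -115.3   87. ] tool [  11.3 -112.2   -2.1]
blob [306. 364. 371. 519.] world [ 444.2 -184.9   87. ] tool [-20.   -6.4  -1.9]
w4.png
blob [322. 418. 167. 557.] world [ 440.5 -212.5   87. ] tool [-46.9   0.8  -1.9]
blob [316. 140. 180. 184.] world [ 483.6 -104.3   87. ] tool [69.5 -1.1 -1.9]
blob [532. 125. 174. 203.] world [ 551.5 -127.5   87. ] tool [74.3 70.5 -1.8]
```

```bash
python3 -m jog '[[0,-0.001,0.0005,0,0,0,0],[0.014,0,0,0,0,0,0],[0.014,0,0,0,0,0,0],[0.014,0,0,0,0,0,0],[0.014,0,0,0,0,0,0],[0.014,0,0,0,0,0,0],[0.014,0,0,0,0,0,0],[0.010,0,0,0,0,0,0],[0,0,0,0,0,0,0]]'
python3 -c "
from h import *
o=ctrl.get_obs();s=snap('wrist','w5.png')
# crown: split from gripper by rows above the tip
s=wr(s,o);tip=proj(s,o['eef_pos'])[0];print('tip',tip)
s['img'][int(tip[1])-45:]=255;lids(s,o)
cv2.imwrite('pics/b5.png',ctrl.snapshot('wrist')['img'][:,:,::-1])"
```

```text
t: 11.12
eef_pos: [493.0, -80.8, 83.7]
ee_rot: [-0.0, 0.832, 0.555, 0.0]
ft_force: [-0.1, 0.5, 0.1]
grip_width: -0.0
grasp_force: 0.0
tip [320.04362258 319.50360807]
blob [334. 212. 153. 160.] world [514.9 -41.4  87. ] tool [44.8  5.1 -3.3]
```

View pics/b5.png

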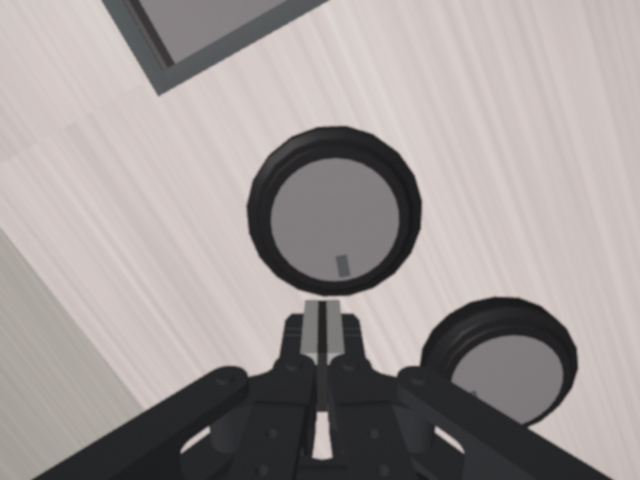

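Lid 3 is about 5 mm right of the fingers (lid column 335, tip column 321). I'll re-centre with the same move as before, then check partway.

```bash
python3 -m jog '[[-0.006,0,0,0,0,0,0],[0,0.0055,0,0,0,0,0],[0,0,0,0,0,0,0],[0.008,0,0,0,0,0,0],[0.014,0,0,0,0,0,0],[0.014,0,0,0,0,0,0],[0.014,0,0,0,0,0,0],[0,0,0,0,0,0,0]]'
python3 -c "
from h import *
o=ctrl.get_obs();s=wr(snap('wrist','w6.png'),o)
im=s['img'].copy();im[275:]=255;im[:,:200]=255;im[:,460:]=255;s['img']=im;lids(s,o)
print(w2st(o['eef_pos']))"
```

```text
t: 12.22
eef_pos: [515.2, -41.3, 83.6]
ee_rot: [-0.0, 0.832, 0.555, 0.0]
ft_force: [-0.3, 0.4, 0.9]
grip_width: -0.0
grasp_force: 0.0
blob [318. 211. 154. 161.] world [531.9   0.8  87. ] tool [45.3 -0.7 -3.4]
blob [246.  19.  46. 108.] world [535.   64.7  87. ] tool [105.6 -22.4  -3.3]
[-3.46690565e+01  8.14385586e-03]
```

Centred. I'll finish the push, then lift and retreat.

```bash
python3 -m jog '[[0.014,0,0,0,0,0,0],[0.014,0,0,0,0,0,0],[0.014,0,0,0,0,0,0],[0.014,0,0,0,0,0,0],[0.014,0,0,0,0,0,0],[0.014,0,0,0,0,0,0],[0.006,0,0,0,0,0,0],[0,0,0,0,0,0,0],[0,0,-0.02,0,0,0,0],[-0.02,0,-0.04,0,0,0,0],[-0.02,0,-0.03,0,0,0,0],[0,0,0,0,0,0,0]]'
python3 -c "
from h import *
s=snap('scene','s7.png');w=snap('wrist','w7.png')
c=cv2.resize(s['img'][200:380,180:470,::-1],(640,397));cv2.imwrite('pics/b7.png',np.hstack([cv2.resize(c,(400,248)),cv2.resize(w['img'][:,:,::-1],(331,248))]))
S=fix(s);e=ell(S,(301,259),85);print(e[0],onplane(S,e[0],83).round(1))
plan((550.6,-130),(0,122))"
```

```text
t: 13.78
eef_pos: [534.4, 0.5, 176.0]
ee_rot: [0.001, 0.833, 0.553, 0.002]
ft_force: [0.5, -0.1, -0.2]
grip_width: 0.1
grasp_force: 0.0
(300.47369384765625, 259.28759765625) [[ 550.  -129.1   83. ]]
t 13.875 pos [533.8   3.1 173.6] F [0.7 0.7 0.3] w 0.09263166645216143 tilt [ 0.001 -0.    -1.   ]
start [ 553.5 -196.9] turn about tool z -0.439 shift now-axes mm [-1.769e+02  9.540e+01 -1.000e-01] shift after turn [-200.7   11.1    0. ] travel 237.9
```

View pics/b7.png

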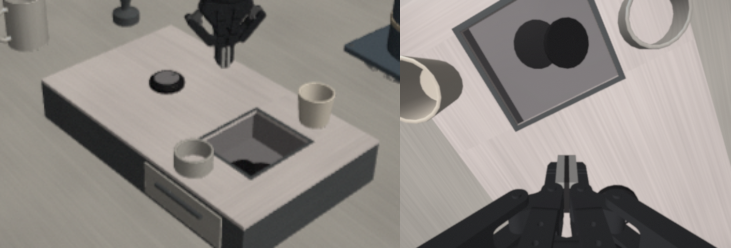

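Lids 1 and 3 are both in the bin and nothing else has moved. Next is lid 2.

```bash
python3 -m jog '[[-0.0354,0.0191,0,0,0,0,0],[-0.0354,0.0191,0,0,0,0,0],[-0.0354,0.0191,0,0,0,0,0],[-0.0354,0.0191,0,0,0,0,0],[-0.0354,0.0191,0,0,0,0,0],[0,0,0,0,0,-0.15,0],[0,0,0,0,0,-0.15,0],[0,0,0,0,0,-0.139,0],[0,0,0.04,0,0,0,0],[0,0,0.03,0,0,0,0],[0,0,0.0155,0,0,0,0],[0,0,0.004,0,0,0,0],[0,0,0,0,0,0,0],[0,0,0,0,0,0,0]]'
python3 -c "
from h import *
plan((550.6,-130),(0,122))
o=ctrl.get_obs();s=wr(snap('wrist','w8.png'),o)
im=s['img'].copy();im[275:]=255;s['img']=im;lids(s,o)"
```

```text
t: 15.62
eef_pos: [554.4, -197.4, 85.2]
ee_rot: [0.001, 0.692, 0.722, 0.0]
ft_force: [-0.1, -0.9, 0.6]
grip_width: -0.5
grasp_force: 0.0
t 15.625 pos [ 554.4 -197.4   85.2] F [-0.1 -0.9  0.6] w -0.4684845407492526 tilt [-0.     0.001 -1.   ]
start [ 553.5 -196.9] turn about tool z 0.0 shift now-axes mm [ 0.5 -0.9 -0. ] shift after turn [ 0.5 -0.9  0. ] travel 237.9
blob [319. 138. 181. 185.] world [ 550.8 -127.6   87. ] tool [69.9 -0.6 -1.8]
```

```bash
python3 -m jog '[[0,-0.0007,0.0005,0,0,0,0],[0.014,0,0,0,0,0,0],[0.014,0,0,0,0,0,0],[0.014,0,0,0,0,0,0],[0.014,0,0,0,0,0,0],[0.014,0,0,0,0,0,0],[0.014,0,0,0,0,0,0],[0.010,0,0,0,0,0,0],[0,0,0,0,0,0,0]]'
python3 -c "
from h import *
o=ctrl.get_obs();s=wr(snap('wrist','w9.png'),o)
im=s['img'].copy();im[275:]=255;s['img']=im;lids(s,o)"
```

```text
t: 16.8
eef_pos: [549.1, -102.2, 83.7]
ee_rot: [-0.0, 0.691, 0.723, 0.0]
ft_force: [0.4, 0.1, -0.9]
grip_width: 0.2
grasp_force: 0.0
blob [328. 211. 153. 161.] world [549.8 -57.3  87. ] tool [44.9  2.7 -3.3]
```

```bash
python3 -m jog '[[-0.006,0,0,0,0,0,0],[0,0.003,0,0,0,0,0],[0,0,0,0,0,0,0],[0.008,0,0,0,0,0,0],[0.014,0,0,0,0,0,0],[0.014,0,0,0,0,0,0],[0.014,0,0,0,0,0,0],[0.014,0,0,0,0,0,0],[0,0,0,0,0,0,0]]'
python3 -c "
from h import *
o=ctrl.get_obs();s=wr(snap('wrist','w10.png'),o)
im=s['img'].copy();im[275:]=255;im[:,:200]=255;im[:,460:]=255;s['img']=im;lids(s,o);print(w2st(o['eef_pos']))"
```

```text
t: 17.98
eef_pos: [549.5, -43.4, 83.7]
ee_rot: [-0.0, 0.691, 0.723, 0.0]
ft_force: [0.6, -0.4, 0.0]
grip_width: 0.4
grasp_force: 0.0
blob [329. 211. 154. 160.] world [550.5   1.7  87. ] tool [45.   3.  -3.3]
blob [366.  25.  64. 200.] world [558.7  60.8  87. ] tool [103.6  13.9  -3.3]
[-0.55954976 -4.34025918]
```

```bash
python3 -m jog '[[-0.006,0,0,0,0,0,0],[0,0.0035,0,0,0,0,0],[0,0,0,0,0,0,0],[0.008,0,0,0,0,0,0],[0.014,0,0,0,0,0,0],[0.014,0,0,0,0,0,0],[0.014,0,0,0,0,0,0],[0.014,0,0,0,0,0,0],[0.014,0,0,0,0,0,0],[0.014,0,0,0,0,0,0],[0.002,0,0,0,0,0,0],[0,0,0,0,0,0,0],[0,0,-0.02,0,0,0,0],[-0.02,0,-0.04,0,0,0,0],[-0.04,0,-0.04,0,0,0,0],[-0.04,0,-0.04,0,0,0,0],[0,0,0,0,0,0,0],[0,0,0,0,0,0,0]]'
python3 -c "
from h import *
s=snap('scene','s11.png');w=snap('wrist','w11.png')
c=cv2.resize(s['img'][170:350,160:450,::-1],(640,397));cv2.imwrite('pics/b11.png',np.hstack([cv2.resize(c,(400,248)),cv2.resize(w['img'][:,:,::-1],(331,248))]))
a=load('scene0.png')['img'].astype(int);d=np.abs(s['img'].astype(int)-a).max(2)
for n,(u,v) in dict(cup=(409,276),ring=(320,315),pitcher=(198,213),tamper=(271,203)).items(): print(n,d[v-12:v+12,u-12:u+12].mean())"
```

```text
t: 20.27
eef_pos: [553.2, -56.9, 223.4]
ee_rot: [-0.0, 0.692, 0.722, 0.0]
ft_force: [-0.7, 0.8, -0.2]
grip_width: -0.1
grasp_force: 0.0
cup 3.5190972222222223
ring 3.4166666666666665
pitcher 3.4444444444444446
tamper 3.1979166666666665
```

View pics/b11.png

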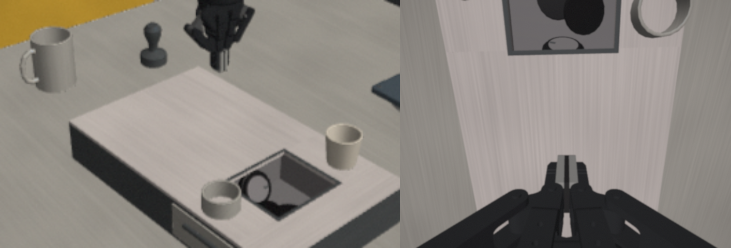

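All three are through the opening and the bystanders are unchanged, but lid 2 seems to be leaning against the near wall. I'll look closer to see whether it's clear of the deck.

```bash
python3 -m jog '[[0.03,0,-0.03,0,0,0,0],[0.03,0,-0.03,0,0,0,0],[0.02,0,0,0,0,0,0],[0,0,0,0,0,0,0],[0,0,0,0,0,0,0]]'
python3 -c "
from h import *
w=snap('wrist','w12.png');s=snap('scene','s12.png')
cv2.imwrite('pics/b12.png',np.hstack([cv2.resize(s['img'][260:350,300:420,::-1],(480,360),interpolation=cv2.INTER_CUBIC),cv2.resize(w['img'][:,160:480,::-1],(240,360))]))"
```

```text
t: 21.0
eef_pos: [549.5, 22.3, 282.7]
ee_rot: [-0.0, 0.692, 0.722, -0.001]
ft_force: [-0.7, -0.8, 0.5]
grip_width: 0.1
grasp_force: 0.0
```

View pics/b12.png

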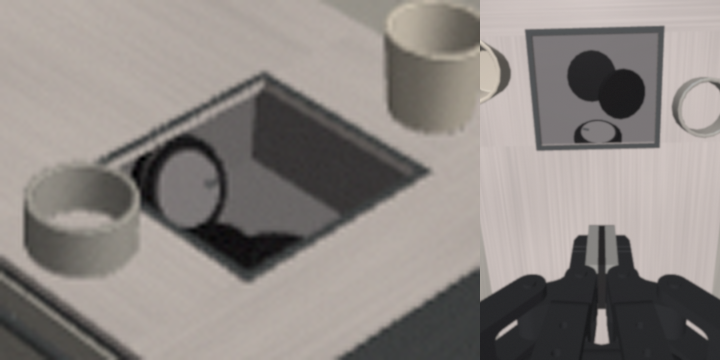

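```bash
python3 -c "
from h import *
o=ctrl.get_obs();w=wr(load('w12.png'),o);s=fix(load('s12.png'))
x,r=tri(w,(317,174.5),s,(347,307));print(x,r,w2st(x))"
```

```text
[543.92887721  34.86833981  37.28610035] 1.9378127329362893 [-0.8333503  74.09660745]
```

Lid 2's crown centre is about 37 mm high, so even its top edge is below the deck. It is at rest inside the bin, so I'm handing in.

```bash
python3 -c "
from workcell import ctrl
print(ctrl.job_done())"
```

```text
the job is handed in; nothing more can be done
None
```

All three lids were swept through the opening into the wash-up bin (lid 2 rests tilted against the bin wall, below the deck), with the cup, ring, pitcher and tamper left in place; handed in at about 21 s of the 61 s allowed.

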